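# Hold the wedge plate on the chipper while the nuts go on

## Robot

A 6-joint arm with a two-finger parallel gripper is mounted at the origin on the work surface. World frame = base frame: x ahead of the robot, y to its left, z up, the work surface at z = 0. Lengths are in mm, angles in rad, forces in N, time in s.
With the tool pointing down it reaches from about 250 to 725 mm from the base axis. Payload 9.7 kg.
Tool frame: the origin (TCP) lies on the mounting face of the last link; the fingertips stand 173 mm ahead of it and the grasp point (between the pads) lies ctrl.tcp_to_grasp ahead of it (ctrl.tcp_to_grasp is the distance from the TCP to the grasp point, in mm); z points along the fingers, y is the line along which they close (so a half turn about z gives the same grasp; the last joint's range is limited). The gripper opens to 85 mm and grips with 20 to 120 N. Pads are 22 mm wide; open, the fingers measure 114 mm over their backs; the gripper's body (76 mm by 85 mm) begins 54 mm behind the grasp point. The pads swing forward as they close: fully open they stand 13 mm farther back than shut.
Start: joints at [1.256, 0.087, 0.176, 1.66, 0, 1.571], TCP at [170.292, 522.971, 404.684] pointing down, gripper open.
Joint ranges: [-3.13, 3.13], [-0.85, 1.81], [-1.15, 1.24], [-2.2, 2.28], [-1.44, 1.52], [-3.14, 3.14]. Speed limits (rad/s): [2.22, 2.22, 2.57, 3.14, 3.14, 3.14].

## Interface

Orientations are given as a unit quaternion [w, x, y, z].
In Python, from station import ctrl gives the robot as it stands.
- The arm moves only by the tool play_rows, never from a script. Its argument "targets" is a list of rows, each an object of numbers: "tx", "ty", "tz": the shift along the tool's x, y, z as a fraction of full scale; "wx", "wy", "wz": the turn, a rotation vector about the tool's x, y, z as a fraction of full scale; "gripper": the closure, from 0 (fully open) to 1 (shut). In form: [{"tx": .., "ty": .., "tz": .., "wx": .., "wy": .., "wz": .., "gripper": ..}, ...]. A call has 1 to 20 rows; each row shifts and turns the commanded pose from where the row before left it, along the tool's axes as they then stand; what a row does not reach is not made up. Full scale, the value 1, is 0.3 m for a shift and 90 degrees for a turn. A row lasts 1/12 s, in which the tool goes at most 41.7 mm and 7.16 degrees, less where a joint would pass 70% of its speed; a pose out of reach is approached as far as the arm can. A call with a number of a shift or a turn outside -1 to 1 is refused whole. A call with a gripper value outside its range is refused whole. The fingers move at their own pace and stop on an object; the grip force is fixed at half the most. Time passes only in rows, so rows that do not move let the fingers close. It gives the time, the measured TCP pose, the force, the opening and the grip force at its end, in the units of the state.
- ctrl.get_obs(): the state, without advancing time (a new reading comes with each control period).
- ctrl.read_camera(name): name is "scene" or "side" or "wrist"; returns the picture (480x640x3 uint8, red, green, blue); there is no depth.
- ctrl.camera_info(name): a dict with "camera_matrix" (3x3 intrinsics, pixels), "R" (3x3) and "t" (3): a world point X has camera coordinates R X + t. Camera axes: x right, y down, z forward; pixel columns grow to the right and rows downward; lengths in mm; the calibration is good to about 2 mm. A picture is of the moment at which its call begins: read the wrist's pose just before it. camera_info takes no time and is no camera call; for the wrist camera it gives the pose at the moment of the call.
- ctrl.close_job(): hands the job in; it is judged then, once.
The state is a dict: "time": time; "joints": joint angles; "qvel": joint speeds; "tau": joint torques, N m; "ee_pos": TCP position; "tcp_rot": TCP orientation; "wrist_force": force on the tool from outside, world axes, zero at the start; "ft_torque": the same for the moment, N m; "gripper_width": opening from 0.0 (shut) to 1.0 (fully open); "grip_force": force on a finger pad.
Only numpy, scipy, OpenCV 4.12 (cv2) and the standard library are available. Lean on these libraries where they do the work, as an engineer would, in place of code of your own. Each camera call takes 0.05 s, during which the arm holds its last target. There are 200 camera calls.

## Task

We are changing the lever chipper over from chips to wedges: lift the wedge plate (the blade plate whose blades radiate like wheel spokes, not the square grid) out of its white stand by its grip tab, and lower it gently, without dropping or ramming it, so that its two slotted ears sit all the way down on the two bare studs of the chipper's end frame. Then be my third hand: press the plate flat against the end frame with a steady push of about 10 N for a few seconds so that I can spin the wing nuts on, and let your program finish while you are still gripping and pressing it there - do not let go. Leave the grid plate, the wing nuts, the little dish, the potatoes and the bottle where they are.

Things in the scene. Friction and masses are not known exactly. Their poses are not given: they have to be found in the camera images.
- wedge_plate_mid (a point): Wedge plate (loose, 0.33 to 0.55 kg): eight blades radiate from a round hub in an aluminium frame 104 wide x 108 high x 10 mm thick, 156 mm wide over the two ears. Point: centre of the 88 mm square blade opening, mid-thickness, 66 mm above the table at the start. x through the thickness, y along the width, z up. Front and back are alike: fits either way round.
- wedge_plate_tab (a point): Centre of the wedge plate's grip tab, 86 mm above the point above. The tab is 36 mm wide, 10 mm thick, its faces parallel to the plate; it rises 60 mm from the middle of the top edge (from 32 mm below this point to 28 mm above). Grip it from above across the 10 mm. Axes as for the plate.
- wedge_plate: The same plate, origin at the middle of its lower edge, 54 mm below its centre point. Each ear has a U-slot open at the bottom, 14 mm wide with a flared mouth, slot centre 64 mm from the middle; the slot's mouth is 36 mm and its closed top 62 mm above this origin.
- grid_plate_mid (a point): Grid plate, the same frame but with a square grid of blades; stays in the other stand. Point and axes as for the wedge plate.
- stand_a: White plastic stand of the wedge plate, fixed, 61 x 112 x 34 mm, with a slot 13 mm wide and 22 mm deep along its y in which the plate stands; lift it straight up. Origin under its centre. The grid plate's stand is alike; which is left or right changes.
- chipper: Lever chipper, fixed: 150 mm wide, 460 mm long; end frame at its own -x end, lever (235 mm high) at the +x end. Origin on the table below the middle of the end frame's outer face. Two bare, polished (slippery) 8 mm studs stick 26 mm out of that face towards -x, 64 mm either side of the middle (y), 104 mm above the table.
- end_frame: The chipper's end frame, rigid, upright, 150 mm wide, from 36 to 148 mm above the table. Origin: centre of its square opening in the outer face, 100 mm above the table; x points level into the machine (the way to press), y along its width, z up. With the plate hung on the studs and flat, the plate's centre point is at x = -5 mm, y = 0, z = 0 here.
- nut_dish: Small round steel dish, 84 mm across, 20 mm high; leave it. Origin under its centre.
- wingnut_a: Steel wing nut on the table, about 35 mm across; leave it.
- wingnut_b: The other wing nut, alike; leave it.
- squeeze: White bottle, 60 mm diameter, 170 mm high; leave it. Origin under its centre.
- potato0: Potato, 88 mm long, 58 mm thick, on the table; leave it.
- potato1: The other potato, alike; leave it.
There are look-alikes about, which are no part of the job. What is shaped like the stand_a but red or turquoise is not meant.

How it is judged:
By the outcome, as a careful person would: the job done as asked, in the order asked, and still so for the second after the job is handed in, while the arm keeps its last pose, push and grip.
It also fails if it takes over 56 s, if anything falls off the work surface, if the arm or the gripper's body presses on something with over 40 N, if the wrist force passes 120 N, or if a joint passes its speed limit or range.

## Working session

There is one attempt and no reset: what is moved stays moved. The work goes in short steps, Python scripts to look and compute and a tool call to move; the robot and the scene stay as the last step left them, time stands still between calls to the robot, and variables do not carry over. Pictures are saved under pics/ and viewed, at most 10 in all, crops included, and the job is handed in when it is done.

Besides the shell and the picture viewer there is one more tool, called after "Emit:" by a JSON object that holds its "op" and its "data", one argument or row to a line. play_rows: Moves the arm, as the interface text tells. Its arguments: {"type":"object","properties":{"targets":{"type":"array","items":{"type":"object","properties":{"tx":{"type":"number","minimum":-1,"maximum":1},"ty":{"type":"number","minimum":-1,"maximum":1},"tz":{"type":"number","minimum":-1,"maximum":1},"wx":{"type":"number","minimum":-1,"maximum":1},"wy":{"type":"number","minimum":-1,"maximum":1},"wz":{"type":"number","minimum":-1,"maximum":1},"gripper":{"type":"number"}}}}},"required":["targets"]}

```bash
mkdir -p pics; python3 - <<'E'
from station import ctrl
import cv2,numpy as np
o=ctrl.get_obs();print(o,ctrl.tcp_to_grasp)
for n in("scene","side","wrist"):
    i=ctrl.camera_info(n);print(n,np.round(i["camera_matrix"],1).tolist(),np.round(i["R"],4).tolist(),np.round(i["t"],1).tolist())
    cv2.imwrite(f"pics/{n}0.png",ctrl.read_camera(n)[:,:,::-1])
E
```

```text
{'time': 0.0, 'joints': array([1.25597658e+00, 8.74630477e-02, 1.75124842e-01, 1.65980034e+00,
       2.41926794e-06, 1.57079346e+00]), 'qvel': array([ 0.00052086,  0.00020741,  0.00035754, -0.00051904, -0.00114245,
        0.00020891]), 'tau': array([-2.35422296e-03, -5.20396113e+01,  4.64800394e+01,  1.66709803e-02,
       -3.58366162e-05, -1.49655716e-05]), 'ee_pos': array([170.30462335, 522.96906361, 403.97651271]), 'tcp_rot': array([-1.06399196e-04,  1.56759179e-01,  9.87636628e-01, -6.62622663e-04]), 'wrist_force': array([ 0.41355359, -0.69412762, -0.60192639]), 'ft_torque': array([-0.006652  ,  0.05347842,  0.02074579]), 'grip_force': 0.0, 'gripper_width': 1.0010341490640076} 154.70000000000002
scene [[459.2, 0.0, 326.6], [0.0, 459.2, 241.0], [0.0, 0.0, 1.0]] [[-0.7001, 0.7138, -0.0164], [0.5482, 0.5227, -0.6529], [-0.4575, -0.4661, -0.7572]] [197.5, -264.1, 1528.7]
side [[559.6, 0.0, 315.3], [0.0, 559.6, 243.5], [0.0, 0.0, 1.0]] [[0.854, -0.5202, 0.0009], [-0.3141, -0.5171, -0.7962], [0.4147, 0.6797, -0.6051]] [-306.1, 322.7, 878.7]
wrist [[349.0, 0.0, 327.0], [0.0, 349.0, 237.7], [0.0, 0.0, 1.0]] [[0.3097, 0.9508, -0.0007], [0.9084, -0.2956, 0.2957], [0.281, -0.0922, -0.9553]] [-549.2, -38.6, 379.1]
```

View pics/scene0.png

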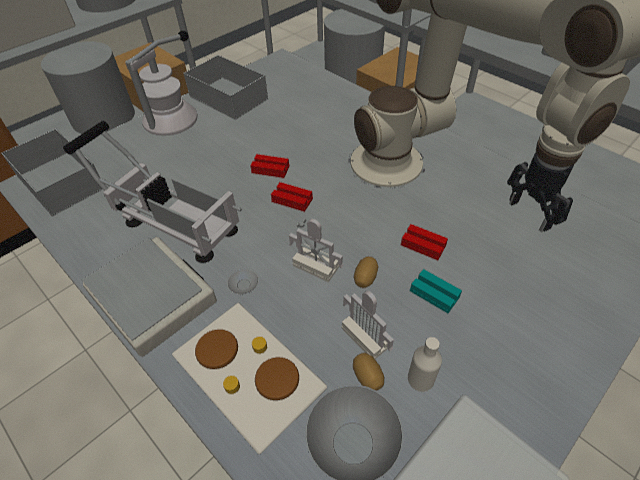

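View pics/side0.png

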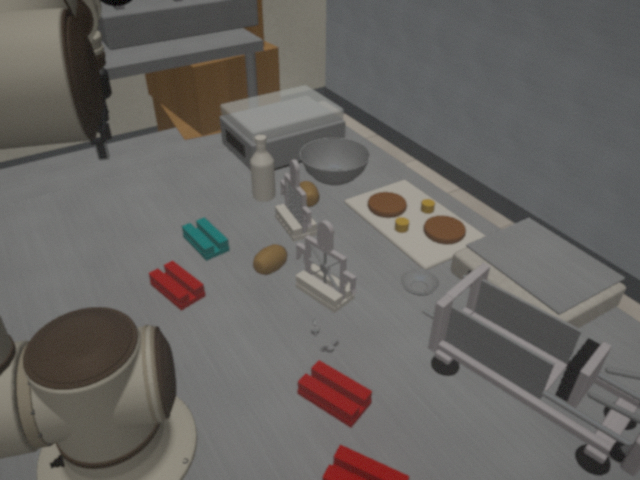

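The two candidates in white stands are the plate at scene (316,250) / side (325,265), which looks like spokes, and the plate at scene (368,322) / side (297,200), which looks like a grid. I'll confirm that in one enlarged crop that also covers the end frame.

```bash
python3 - <<'E'
import cv2,numpy as np
s=cv2.imread("pics/scene0.png");d=cv2.imread("pics/side0.png")
def c(im,x,y,w,h,W,H): return cv2.resize(im[y:y+h,x:x+w],(W,H),interpolation=cv2.INTER_CUBIC)
a=np.hstack([c(s,280,210,80,60,400,300),c(d,285,210,80,60,400,300)])
b=np.hstack([c(s,170,180,80,90,267,300),c(s,335,285,70,79,266,300),c(d,420,250,80,90,267,300)])
cv2.imwrite("pics/crop1.png",np.vstack([a,b]))
E
```

```text
(no output)
```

View pics/crop1.png

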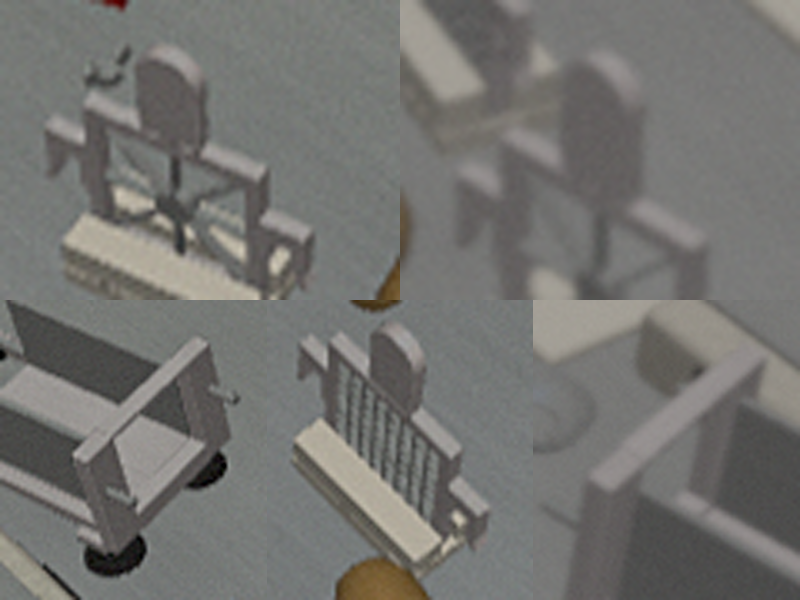

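The crop confirms it. The wedge plate is the one at scene (316,250), with spokes from a hub; the one at (368,322) is the grid. The end frame studs have their tips at about scene (210,239) and (241,209). Next I'll work out rough poses.

```bash
cat > h.py <<'E'
from station import ctrl
import numpy as np, cv2
from scipy.optimize import least_squares
from scipy.spatial.transform import Rotation as Ro
def proj(info,P):
    c=np.atleast_2d(P)@np.array(info["R"]).T+info["t"]; p=c@np.array(info["camera_matrix"]).T
    return p[:,:2]/p[:,2:]
def fit(obs,x0,z=False):
    """obs: list of (info, local point(s), pixels); pose x,y,yaw[,z]; """
    def f(q):
        R=Ro.from_euler('z',q[2]).as_matrix(); t=np.array([q[0],q[1],q[3] if z else 0])
        return np.concatenate([(proj(i,np.atleast_2d(L)@R.T+t)-px).ravel() for i,L,px in obs])
    r=least_squares(f,x0,x_scale=[10,10,.1]+([10] if z else []),loss='soft_l1'); return r.x,np.round(r.fun.reshape(-1,2),1).tolist()
def ground(info,px,z):
    K=np.array(info["camera_matrix"]);R=np.array(info["R"]);C=-R.T@info["t"]
    d=R.T@np.linalg.inv(K)@[*px,1]; return C+d*(z-C[2])/d[2]
def grasp(o=None):
    o=o or ctrl.get_obs(); R=Ro.from_quat(np.roll(o["tcp_rot"],-1)); return o["ee_pos"]+R.apply([0,0,ctrl.tcp_to_grasp]),R
E
python3 - <<'E'
from h import *
s=ctrl.camera_info("scene");d=ctrl.camera_info("side")
for n,p,z in[("wedge L",(297.6,229.6),120),("wedge R",(333.6,245),120),("tabtop",(314,220),180),
 ("tipL",(209.6,239),104),("tipR",(240.8,209.4),104),("baseL",(203,236),104),("baseR",(233.6,204),104),("topL",(193.4,226.5),148),("topR",(231.5,192),148),("grid tab",(369,294),180),("bottle",(431,345),170),("potato",(367,270),30)]:
    print(n,np.round(ground(s,p,z)))
for n,p,z in[("wedge l",(306,236),120),("wedge r",(346,258.6),120),("tabtop",(327,221),180)]: print(n,np.round(ground(d,p,z)))
print(grasp()[0],Ro.from_quat(np.roll(ctrl.get_obs()["tcp_rot"],-1)).as_matrix().round(3))
E
```

```text
wedge L [481.  94. 120.]
wedge R [455. 197. 120.]
tabtop [467. 143. 180.]
tipL [651. -57. 104.]
tipR [528. -83. 104.]
baseL [656. -78. 104.]
baseR [ 529. -114.  104.]
topL [670. -82. 148.]
topR [ 527. -113.  148.]
grid tab [538. 380. 180.]
bottle [539. 543. 170.]
potato [402. 266.  30.]
wedge l [454. 193. 120.]
wedge r [482.  91. 120.]
tabtop [471. 143. 180.]
[170.23847058 522.82647062 249.44433871] [[-0.951  0.31  -0.   ]
 [ 0.31   0.951 -0.001]
 [-0.    -0.001 -1.   ]]
```

Rough poses, as x, y in mm:
- **Wedge tab:** (469, 143), plate normal yaw about 0.247.
- **End frame face centre:** about (592, -96), pressing yaw about -1.33.

I'll go above the tab first.

Emit:
{"op": "play_rows", "data": {
  "targets": [
    {"tx": -0.05, "ty": -0.033, "gripper": 0},
    {"tx": -0.1, "ty": -0.067, "gripper": 0},
    {"tx": -0.1, "ty": -0.067, "gripper": 0},
    {"tx": -0.1, "ty": -0.067, "gripper": 0},
    {"tx": -0.1, "ty": -0.067, "gripper": 0},
    {"tx": -0.1, "ty": -0.067, "gripper": 0},
    {"tx": -0.1, "ty": -0.067, "gripper": 0},
    {"tx": -0.1, "ty": -0.067, "gripper": 0},
    {"tx": -0.1, "ty": -0.067, "gripper": 0},
    {"tx": -0.1, "ty": -0.067, "gripper": 0},
    {"tx": -0.1, "ty": -0.067, "gripper": 0},
    {"tx": -0.1, "ty": -0.067, "gripper": 0},
    {"tx": -0.1, "ty": -0.067, "gripper": 0},
    {"tx": -0.1, "ty": -0.067, "gripper": 0},
    {"tx": -0.04, "ty": -0.027, "gripper": 0},
    {"gripper": 0}
  ]
}}

```text
$.targets[0]: bad value
```

Emit:
{"op": "play_rows", "data": {
  "targets": [
    {"wz": 0.0714, "gripper": 0},
    {"wz": 0.0714, "gripper": 0},
    {"wz": 0.0714, "gripper": 0},
    {"wz": 0.0714, "gripper": 0},
    {"wz": 0.0714, "gripper": 0},
    {"wz": 0.0714, "gripper": 0},
    {"wz": 0.0714, "gripper": 0},
    {"wz": 0.0714, "gripper": 0},
    {"wz": 0.0714, "gripper": 0},
    {"gripper": 0},
    {"gripper": 0},
    {"gripper": 0}
  ]
}}

```text
$.targets[0]: bad value
```

```bash
python3 - <<'E'
from h import *
o=ctrl.get_obs();i=ctrl.camera_info("wrist");im=ctrl.read_camera("wrist");cv2.imwrite("pics/wrist1.png",im[:,:,::-1])
g,R=grasp(o);print(g,R.as_matrix().round(3).tolist(),o["time"],o["joints"].round(3),proj(i,[[468,144,180],[481,94,120],[455,197,120]]))
print(-np.array(i["R"]).T@i["t"])
E
```

```text
[170.23847058 522.82647062 249.44433871] [[-0.951, 0.31, -0.0], [0.31, 0.951, -0.001], [-0.0, -0.001, -1.0]] 0.15 [ 1.256  0.087  0.175  1.66  -0.     1.571] [[ 40.15435089 663.53746079]
 [ 49.44516887 600.02780605]
 [120.81353805 565.85715526]]
[ 98.65183855 545.72110781 373.32832863]
```

View pics/wrist1.png

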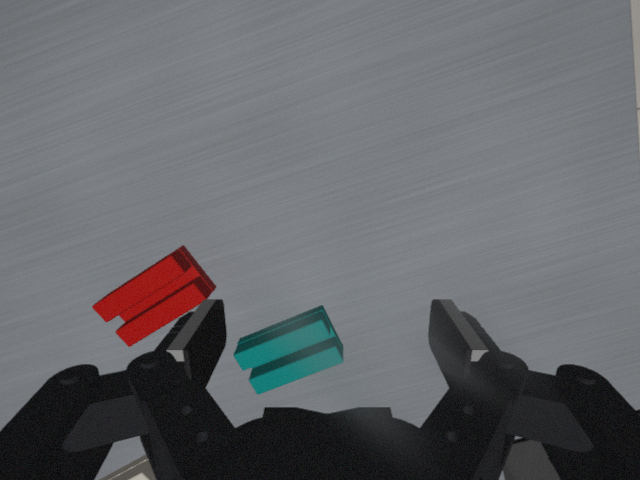

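The move was refused because every field has to be given in each row, so the arm is still at its start. The view shows only look-alike stands. I'll resend with full rows.

Emit:
{"op": "play_rows", "data": {
  "targets": [
    {"tx": -0.05, "ty": -0.033, "tz": 0, "wx": 0, "wy": 0, "wz": 0, "gripper": 0},
    {"tx": -0.1, "ty": -0.067, "tz": 0, "wx": 0, "wy": 0, "wz": 0, "gripper": 0},
    {"tx": -0.1, "ty": -0.067, "tz": 0, "wx": 0, "wy": 0, "wz": 0, "gripper": 0},
    {"tx": -0.1, "ty": -0.067, "tz": 0, "wx": 0, "wy": 0, "wz": 0, "gripper": 0},
    {"tx": -0.1, "ty": -0.067, "tz": 0, "wx": 0, "wy": 0, "wz": 0, "gripper": 0},
    {"tx": -0.1, "ty": -0.067, "tz": 0, "wx": 0, "wy": 0, "wz": 0, "gripper": 0},
    {"tx": -0.1, "ty": -0.067, "tz": 0, "wx": 0, "wy": 0, "wz": 0, "gripper": 0},
    {"tx": -0.1, "ty": -0.067, "tz": 0, "wx": 0, "wy": 0, "wz": 0, "gripper": 0},
    {"tx": -0.1, "ty": -0.067, "tz": 0, "wx": 0, "wy": 0, "wz": 0, "gripper": 0},
    {"tx": -0.1, "ty": -0.067, "tz": 0, "wx": 0, "wy": 0, "wz": 0, "gripper": 0},
    {"tx": -0.1, "ty": -0.067, "tz": 0, "wx": 0, "wy": 0, "wz": 0, "gripper": 0},
    {"tx": -0.1, "ty": -0.067, "tz": 0, "wx": 0, "wy": 0, "wz": 0, "gripper": 0},
    {"tx": -0.1, "ty": -0.067, "tz": 0, "wx": 0, "wy": 0, "wz": 0, "gripper": 0},
    {"tx": -0.1, "ty": -0.067, "tz": 0, "wx": 0, "wy": 0, "wz": 0, "gripper": 0},
    {"tx": -0.087, "ty": -0.057, "tz": 0, "wx": 0, "wy": 0, "wz": 0, "gripper": 0}
  ]
}}

```text
time: 1.45
ee_pos: [491.9, 113.3, 404.6]
tcp_rot: [0.0, 0.157, 0.988, -0.0]
wrist_force: [0.1, 0.5, -0.8]
gripper_width: 1.0
grip_force: 0.0
```

Emit:
{"op": "play_rows", "data": {
  "targets": [
    {"tx": 0, "ty": 0, "tz": 0, "wx": 0, "wy": 0, "wz": 0.0714, "gripper": 0},
    {"tx": 0, "ty": 0, "tz": 0, "wx": 0, "wy": 0, "wz": 0.0714, "gripper": 0},
    {"tx": 0, "ty": 0, "tz": 0, "wx": 0, "wy": 0, "wz": 0.0714, "gripper": 0},
    {"tx": 0, "ty": 0, "tz": 0, "wx": 0, "wy": 0, "wz": 0.0714, "gripper": 0},
    {"tx": 0, "ty": 0, "tz": 0, "wx": 0, "wy": 0, "wz": 0.0714, "gripper": 0},
    {"tx": 0, "ty": 0, "tz": 0, "wx": 0, "wy": 0, "wz": 0.0714, "gripper": 0},
    {"tx": 0, "ty": 0, "tz": 0, "wx": 0, "wy": 0, "wz": 0.0714, "gripper": 0},
    {"tx": 0, "ty": 0, "tz": 0, "wx": 0, "wy": 0, "wz": 0.0714, "gripper": 0},
    {"tx": 0, "ty": 0, "tz": 0, "wx": 0, "wy": 0, "wz": 0.0714, "gripper": 0},
    {"tx": 0, "ty": 0, "tz": 0, "wx": 0, "wy": 0, "wz": 0, "gripper": 0},
    {"tx": 0, "ty": 0, "tz": 0, "wx": 0, "wy": 0, "wz": 0, "gripper": 0}
  ]
}}

```text
time: 2.37
ee_pos: [490.9, 115.4, 404.6]
tcp_rot: [-0.0, 0.613, 0.79, -0.0]
wrist_force: [-0.4, -0.5, 0.2]
gripper_width: 1.002
grip_force: 0.0
```

```bash
python3 - <<'E'
from h import *
o=ctrl.get_obs();i=ctrl.camera_info("wrist");im=ctrl.read_camera("wrist");cv2.imwrite("pics/wrist2.png",im[:,:,::-1])
np.save("w2.npy",i,allow_pickle=True)
g,R=grasp(o);print(g,R.as_matrix().round(3).tolist(),o["time"],o["joints"].round(3),proj(i,[[468,144,180],[481,94,120],[455,197,120]]))
print(-np.array(i["R"]).T@i["t"])
E
```

```text
[490.90082342 115.34555442 249.85139678] [[-0.247, 0.969, -0.0], [0.969, 0.247, -0.0], [0.0, -0.0, -1.0]] 2.3667 [ 0.231 -0.022  0.063  1.657  0.     1.552] [[300.34158724 206.51504764]
 [307.72864475 255.8596693 ]
 [305.62986242 109.74754701]]
[472.20814927 187.72650804 373.74879202]
```

View pics/wrist2.png

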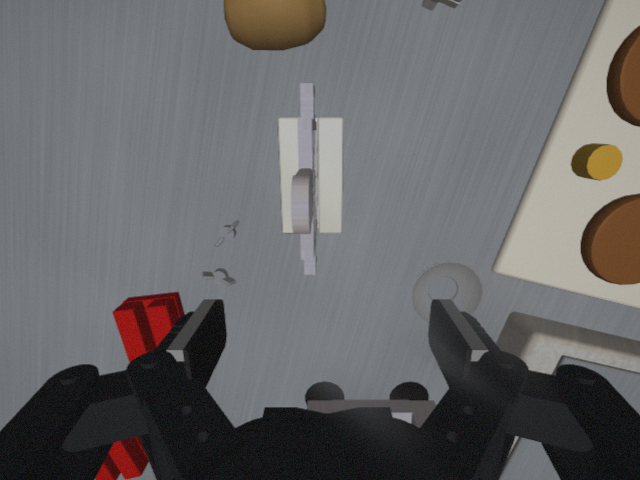

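The wrist view shows the stand's top corners at about (279,118), (343,118), (343,233), (281,233), the tab at about (302,200), and the wing nuts left of it. I'll fit the stand and plate.

```bash
python3 - <<'E'
from h import *
i=np.load("w2.npy",allow_pickle=True).item()
L=np.array([[-30.5,56,34],[30.5,56,34],[30.5,-56,34],[-30.5,-56,34]]);px=np.array([[279,118],[343,118],[343,233],[281,233.]])
q,r=fit([(i,L,px)],[468,144,.247]);print(q,r)
# segment tab/plate region edges: refine on image
im=cv2.imread("pics/wrist2.png")
for row in (90,100,150,185,200,215,228,245,260,270): print(row,im[row,284:332].max(axis=1).tolist())
R=Ro.from_euler('z',q[2]).as_matrix()
for p in[(0,0,180),(-5,0,170),(5,0,170),(-5,-52,120),(5,-52,120),(-5,52,120),(5,52,120),(-5,78,109),(5,78,109),(-5,-78,109),(5,-78,109)]: print(p,proj(i,R@p+[q[0],q[1],0]).round(1))
E
```

```text
[4.69085018e+02 1.40663681e+02 2.46905782e-01] [[-1.2, -0.8], [1.0, -0.6], [-0.9, 1.0], [1.0, 0.9]]
90 [128, 126, 127, 128, 128, 128, 127, 129, 130, 128, 128, 125, 126, 128, 128, 138, 152, 166, 167, 166, 162, 160, 158, 160, 159, 160, 161, 162, 151, 109, 88, 115, 129, 131, 130, 126, 126, 127, 126, 127, 125, 125, 130, 128, 130, 130, 129, 127]
100 [128, 129, 130, 130, 125, 131, 132, 128, 127, 126, 126, 126, 129, 129, 130, 132, 153, 162, 164, 161, 166, 165, 164, 162, 163, 162, 165, 162, 163, 134, 114, 130, 129, 129, 127, 132, 128, 128, 130, 131, 129, 128, 128, 125, 127, 127, 128, 128]
150 [183, 184, 183, 182, 183, 185, 183, 184, 183, 182, 185, 184, 182, 179, 168, 162, 164, 164, 165, 163, 160, 162, 163, 165, 163, 164, 165, 156, 126, 105, 122, 151, 144, 127, 145, 172, 182, 184, 184, 183, 183, 185, 182, 185, 185, 184, 184, 185]
185 [177, 179, 180, 179, 179, 177, 181, 164, 149, 149, 148, 149, 150, 149, 149, 148, 149, 152, 149, 150, 150, 151, 150, 151, 130, 96, 84, 83, 80, 98, 101, 134, 153, 148, 155, 171, 181, 182, 181, 182, 182, 182, 184, 184, 183, 183, 182, 182]
200 [178, 179, 179, 179, 17
[... 1058 characters left out ...]
, 159, 158, 156, 157, 157, 158, 158, 160, 159, 130, 99, 119, 129, 130, 130, 130, 132, 132, 133, 131, 132, 136, 131, 132, 134, 128]
270 [129, 126, 125, 125, 125, 126, 124, 126, 126, 129, 128, 127, 127, 128, 128, 133, 130, 125, 125, 130, 152, 162, 164, 162, 161, 159, 158, 158, 160, 161, 160, 137, 120, 128, 130, 128, 132, 133, 133, 133, 133, 132, 130, 131, 129, 126, 130, 129]
(0, 0, 180) [[300.9 212.6]]
(-5, 0, 170) [[293.7 208.7]]
(5, 0, 170) [[310.5 208.8]]
(-5, -52, 120) [[301.2 260.5]]
(5, -52, 120) [[314.  260.5]]
(-5, 52, 120) [[298.3 119.1]]
(5, 52, 120) [[312.9 119.1]]
(-5, 78, 109) [[298.8  80.2]]
(5, 78, 109) [[313.1  80.2]]
(-5, -78, 109) [[302.7 285.1]]
(5, -78, 109) [[314.7 285.2]]
```

The fit puts the plate at (469, 141) with yaw 0.247, and the predicted tab edges match the picture. Next I'll centre over the tab, descend and grip.

Emit:
{"op": "play_rows", "data": {
  "targets": [
    {"tx": 0.05, "ty": -0.025, "tz": 0, "wx": 0, "wy": 0, "wz": 0, "gripper": 0},
    {"tx": 0.053, "ty": -0.024, "tz": 0, "wx": 0, "wy": 0, "wz": 0, "gripper": 0},
    {"tx": 0, "ty": 0, "tz": 0.04, "wx": 0, "wy": 0, "wz": 0, "gripper": 0},
    {"tx": 0, "ty": 0, "tz": 0.06, "wx": 0, "wy": 0, "wz": 0, "gripper": 0},
    {"tx": 0, "ty": 0, "tz": 0.06, "wx": 0, "wy": 0, "wz": 0, "gripper": 0},
    {"tx": 0, "ty": 0, "tz": 0.06, "wx": 0, "wy": 0, "wz": 0, "gripper": 0},
    {"tx": 0, "ty": 0, "tz": 0.06, "wx": 0, "wy": 0, "wz": 0, "gripper": 0},
    {"tx": 0, "ty": 0, "tz": 0.046, "wx": 0, "wy": 0, "wz": 0, "gripper": 0},
    {"tx": 0, "ty": 0, "tz": 0, "wx": 0, "wy": 0, "wz": 0, "gripper": 0},
    {"tx": 0, "ty": 0, "tz": 0, "wx": 0, "wy": 0, "wz": 0, "gripper": 0.5},
    {"tx": 0, "ty": 0, "tz": 0, "wx": 0, "wy": 0, "wz": 0, "gripper": 1},
    {"tx": 0, "ty": 0, "tz": 0, "wx": 0, "wy": 0, "wz": 0, "gripper": 1},
    {"tx": 0, "ty": 0, "tz": 0, "wx": 0, "wy": 0, "wz": 0, "gripper": 1},
    {"tx": 0, "ty": 0, "tz": 0, "wx": 0, "wy": 0, "wz": 0, "gripper": 1},
    {"tx": 0, "ty": 0, "tz": 0, "wx": 0, "wy": 0, "wz": 0, "gripper": 1},
    {"tx": 0, "ty": 0, "tz": 0, "wx": 0, "wy": 0, "wz": 0, "gripper": 1},
    {"tx": 0, "ty": 0, "tz": 0, "wx": 0, "wy": 0, "wz": 0, "gripper": 1}
  ]
}}

```text
time: 3.83
ee_pos: [469.2, 141.8, 307.4]
tcp_rot: [0.0, 0.615, 0.789, 0.0]
wrist_force: [-0.3, 0.9, 5.1]
gripper_width: 0.105
grip_force: 59.6
```

The tab is gripped: opening about 9 mm, grip force 60 N. I'll lift 78 mm, turn 90 degrees, and stop about 60 mm in front of the end frame.

Emit:
{"op": "play_rows", "data": {
  "targets": [
    {"tx": 0, "ty": 0, "tz": -0.02, "wx": 0, "wy": 0, "wz": 0, "gripper": 1},
    {"tx": 0, "ty": 0, "tz": -0.04, "wx": 0, "wy": 0, "wz": 0, "gripper": 1},
    {"tx": 0, "ty": 0, "tz": -0.05, "wx": 0, "wy": 0, "wz": 0, "gripper": 1},
    {"tx": 0, "ty": 0, "tz": -0.05, "wx": 0, "wy": 0, "wz": 0, "gripper": 1},
    {"tx": 0, "ty": 0, "tz": -0.05, "wx": 0, "wy": 0, "wz": 0, "gripper": 1},
    {"tx": 0, "ty": 0, "tz": -0.05, "wx": 0, "wy": 0, "wz": 0, "gripper": 1},
    {"tx": 0, "ty": 0, "tz": 0, "wx": 0, "wy": 0, "wz": 0.04, "gripper": 1},
    {"tx": 0, "ty": 0, "tz": 0, "wx": 0, "wy": 0, "wz": 0.08, "gripper": 1},
    {"tx": 0, "ty": 0, "tz": 0, "wx": 0, "wy": 0, "wz": 0.08, "gripper": 1},
    {"tx": 0, "ty": 0, "tz": 0, "wx": 0, "wy": 0, "wz": 0.08, "gripper": 1},
    {"tx": 0, "ty": 0, "tz": 0, "wx": 0, "wy": 0, "wz": 0.08, "gripper": 1},
    {"tx": 0, "ty": 0, "tz": 0, "wx": 0, "wy": 0, "wz": 0.08, "gripper": 1},
    {"tx": 0, "ty": 0, "tz": 0, "wx": 0, "wy": 0, "wz": 0.08, "gripper": 1},
    {"tx": 0, "ty": 0, "tz": 0, "wx": 0, "wy": 0, "wz": 0.08, "gripper": 1},
    {"tx": 0, "ty": 0, "tz": 0, "wx": 0, "wy": 0, "wz": 0.08, "gripper": 1},
    {"tx": 0, "ty": 0, "tz": 0, "wx": 0, "wy": 0, "wz": 0.08, "gripper": 1},
    {"tx": 0, "ty": 0, "tz": 0, "wx": 0, "wy": 0, "wz": 0.08, "gripper": 1},
    {"tx": 0, "ty": 0, "tz": 0, "wx": 0, "wy": 0, "wz": 0.08, "gripper": 1},
    {"tx": 0, "ty": 0, "tz": 0, "wx": 0, "wy": 0, "wz": 0.08, "gripper": 1}
  ]
}}

```text
time: 5.42
ee_pos: [472.0, 131.4, 385.5]
tcp_rot: [-0.004, 0.991, 0.134, -0.001]
wrist_force: [0.8, -0.1, -2.9]
gripper_width: 0.102
grip_force: 58.7
```

Emit:
{"op": "play_rows", "data": {
  "targets": [
    {"tx": 0.013, "ty": 0.042, "tz": 0, "wx": 0, "wy": 0, "wz": 0, "gripper": 1},
    {"tx": 0.026, "ty": 0.084, "tz": 0, "wx": 0, "wy": 0, "wz": 0, "gripper": 1},
    {"tx": 0.026, "ty": 0.084, "tz": 0, "wx": 0, "wy": 0, "wz": 0, "gripper": 1},
    {"tx": 0.026, "ty": 0.084, "tz": 0, "wx": 0, "wy": 0, "wz": 0, "gripper": 1},
    {"tx": 0.026, "ty": 0.084, "tz": 0, "wx": 0, "wy": 0, "wz": 0, "gripper": 1},
    {"tx": 0.026, "ty": 0.084, "tz": 0, "wx": 0, "wy": 0, "wz": 0, "gripper": 1},
    {"tx": 0.026, "ty": 0.084, "tz": 0, "wx": 0, "wy": 0, "wz": 0, "gripper": 1},
    {"tx": 0.026, "ty": 0.084, "tz": 0, "wx": 0, "wy": 0, "wz": 0, "gripper": 1},
    {"tx": 0.013, "ty": 0.042, "tz": 0, "wx": 0, "wy": 0, "wz": 0, "gripper": 1},
    {"tx": 0, "ty": 0, "tz": 0, "wx": 0, "wy": 0, "wz": 0, "gripper": 1},
    {"tx": 0, "ty": 0, "tz": 0, "wx": 0, "wy": 0, "wz": 0, "gripper": 1},
    {"tx": 0, "ty": 0, "tz": 0, "wx": 0, "wy": 0, "wz": 0, "gripper": 1},
    {"tx": 0, "ty": 0, "tz": 0, "wx": 0, "wy": 0, "wz": 0, "gripper": 1}
  ]
}}

```text
time: 6.5
ee_pos: [585.5, -46.4, 383.7]
tcp_rot: [-0.004, 0.991, 0.135, -0.0]
wrist_force: [-0.5, -0.6, -3.5]
gripper_width: 0.104
grip_force: 59.0
```

```bash
python3 - <<'E'
from h import *
o=ctrl.get_obs();g,R=grasp(o);print(g,R.as_matrix().round(3).tolist(),o["time"],o["joints"].round(3),o["wrist_force"],o["gripper_width"])
I={}
ims={}
for n in("wrist","scene","side"): I[n]=ctrl.camera_info(n);ims[n]=ctrl.read_camera(n)[:,:,::-1].copy();cv2.imwrite(f"pics/{n}3.png",ims[n])
np.save("i3.npy",I,allow_pickle=True)
def c(im,x,y,w,h,W,H): return cv2.resize(im[y:y+h,x:x+w],(W,H),interpolation=cv2.INTER_CUBIC)
cv2.imwrite("pics/comp3.png",np.vstack([c(ims["wrist"],80,0,480,240,800,400),np.hstack([c(ims["scene"],170,165,100,50*2,400,400)[:200*2:1][:, :],c(ims["side"],400,200,100,100,400,400)])])[:800])
E
python3 -c "
import cv2;a=cv2.imread('pics/comp3.png');cv2.imwrite('pics/comp3.png',cv2.resize(a,(600,600),interpolation=cv2.INTER_AREA))"
```

```text
[585.20577692 -45.18581259 229.01209593] [[0.964, 0.267, -0.002], [0.267, -0.964, 0.008], [0.0, -0.008, -1.0]] 6.5 [-0.08   0.173  0.23   1.631  0.007  2.791] [-0.48700879 -0.58535271 -3.52345519] 0.10389749832653852
```

View pics/wrist3.png

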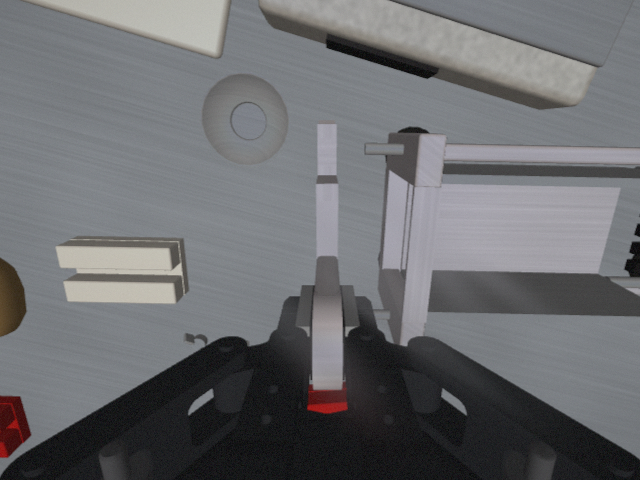

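View pics/comp3.png

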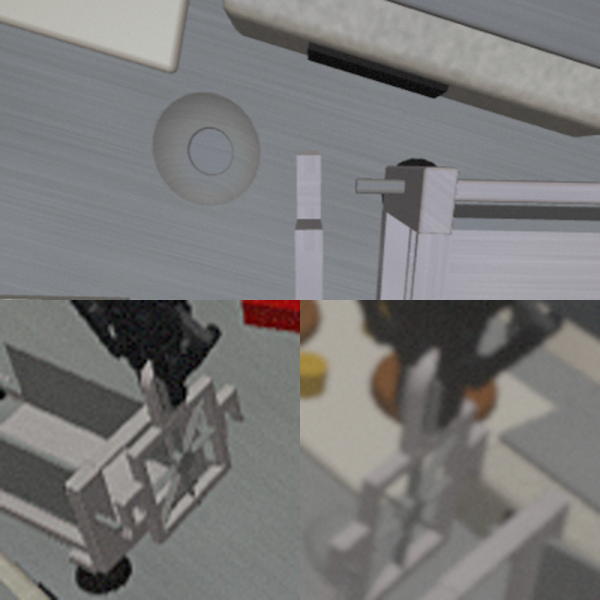

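Wrist view: plate ear at (328,124)-(328,180), far stud from its tip at (365,149) to its base at (403,149), near stud at about (380,314), end-frame top outer edge from (418,135) to about (402,345). One enlarged crop will give exact pixels.

```bash
python3 - <<'E'
import cv2,numpy as np
w=cv2.imread("pics/wrist3.png")
def c(im,x,y,w,h,W,H): return cv2.resize(im[y:y+h,x:x+w],(W,H),interpolation=cv2.INTER_CUBIC)
s=cv2.imread("pics/scene3.png")
cv2.imwrite("pics/crop4.png",np.vstack([np.hstack([c(w,355,125,100,75,400,300),c(w,355,285,100,75,400,300)]),np.hstack([c(w,295,115,100,75,400,300),c(s,180,170,80,60,400,300)])]))
E
```

```text
(no output)
```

View pics/crop4.png

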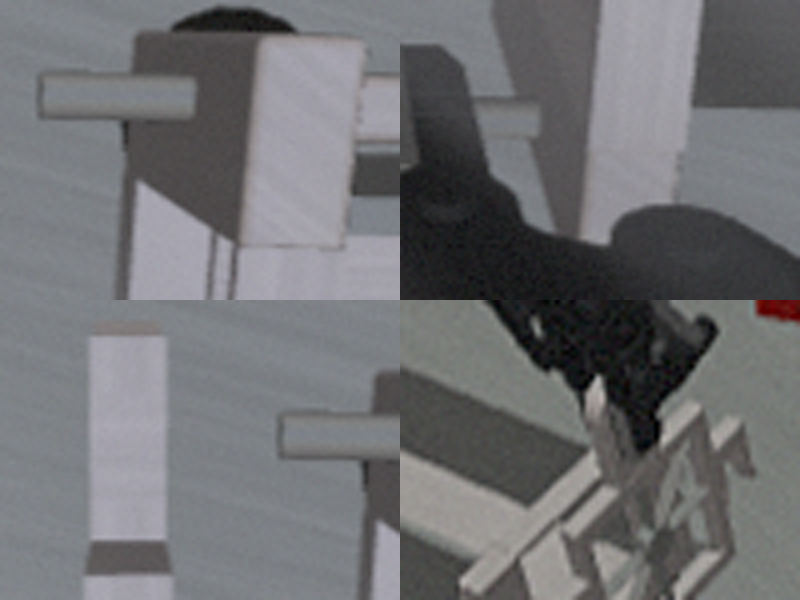

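```bash
python3 - <<'E'
from h import *
I=np.load("i3.npy",allow_pickle=True).item();w=I["wrist"]
L=np.array([[0,75,148],[-26,64,104],[0,64,104],[0,-64,104]]);px=np.array([[420,134.5],[365.5,149.2],[403.75,149.2],[390,315.]])
q,r=fit([(w,L,px)],[594,-96,-1.33]);print("frame",q,r)
R0=Ro.from_euler('z',q[2]).as_matrix()
print("edge check",proj(w,(R0@np.array([[0,53,148],[0,0,148],[0,-40,148]]).T).T+[q[0],q[1],0]).round(1).tolist(), "scene tops",proj(I["scene"],(R0@np.array([[0,75,148],[0,-75,148],[-26,64,104],[-26,-64,104],[0,64,104],[0,-64,104]]).T).T+[q[0],q[1],0]).round(1).tolist())
Lf=np.array([[-5,52,196.3],[5,52,196.3]]);pf=np.array([[316.25,183.75],[338.25,183.75]])
pe=np.array([[317,123.75],[337,123.75],[317,175],[337.,175]])
def f(v):
    R=Ro.from_euler('z',v[2]).as_matrix();t=[v[0],v[1],0]
    Le=np.array([[-5,78,v[3]],[5,78,v[3]],[-5,52,v[3]],[5,52,v[3]]])
    return (proj(w,np.vstack([Lf,Le])@R.T+t)-np.vstack([pf,pe])).ravel()
s=least_squares(f,[585,-45,-1.3,170],x_scale=[10,10,.1,10]);print("plate",s.x,s.fun.reshape(-1,2).round(1).tolist())
v=s.x;d=R0.T@[v[0]-q[0],v[1]-q[1],0];print("plate mid in frame",d,"yaw diff",v[2]-q[2])
g,R=grasp();dg=R0.T@(g-[q[0],q[1],0]);print("grasp in frame",dg,"tool yaw",np.arctan2(*R.as_matrix()[1::-1,1])-q[2])
E
```

```text
frame [597.01965897 -94.89127154  -1.31862686] [[0.4, -0.5], [0.0, 0.1], [-0.6, 0.8], [0.0, -0.1]]
edge check [[416.8, 173.5], [408.9, 259.2], [403.6, 316.1]] scene tops [[195.1, 227.6], [232.1, 191.5], [209.7, 240.1], [240.0, 209.0], [201.9, 236.4], [232.4, 205.7]]
plate [585.62477607 -45.6639888   -1.29428358 165.72023022] [[-0.5, -0.1], [-0.2, -0.3], [0.2, 0.1], [-0.2, -0.0], [1.0, 0.3], [-0.2, 0.1]]
plate mid in frame [-50.51347633   1.24797104   0.        ] yaw diff 0.02434328656635021
grasp in frame [-50.86991198   1.07156168 228.97057565] tool yaw 0.017727343330529832
```

The fit agrees with the scene view. In the end-frame axes the plate is at x = -50.5, y = +1.2, with a yaw error of 0.02. I'll correct that and move in to x of about -12, still above the studs.

Emit:
{"op": "play_rows", "data": {
  "targets": [
    {"tx": -0.004, "ty": 0, "tz": 0, "wx": -0.005, "wy": 0, "wz": 0.0127, "gripper": 1},
    {"tx": 0, "ty": 0.025, "tz": 0, "wx": 0, "wy": 0, "wz": 0, "gripper": 1},
    {"tx": 0, "ty": 0.035, "tz": 0, "wx": 0, "wy": 0, "wz": 0, "gripper": 1},
    {"tx": 0, "ty": 0.035, "tz": 0, "wx": 0, "wy": 0, "wz": 0, "gripper": 1},
    {"tx": 0, "ty": 0.025, "tz": 0, "wx": 0, "wy": 0, "wz": 0, "gripper": 1},
    {"tx": 0, "ty": 0.008, "tz": 0, "wx": 0, "wy": 0, "wz": 0, "gripper": 1},
    {"tx": 0, "ty": 0, "tz": 0, "wx": 0, "wy": 0, "wz": 0, "gripper": 1},
    {"tx": 0, "ty": 0, "tz": 0, "wx": 0, "wy": 0, "wz": 0, "gripper": 1},
    {"tx": 0, "ty": 0, "tz": 0, "wx": 0, "wy": 0, "wz": 0, "gripper": 1},
    {"tx": 0, "ty": 0, "tz": 0, "wx": 0, "wy": 0, "wz": 0, "gripper": 1}
  ]
}}

```text
time: 7.48
ee_pos: [594.2, -84.6, 383.3]
tcp_rot: [0.0, 0.992, 0.124, -0.0]
wrist_force: [0.1, 0.1, -3.7]
gripper_width: 0.1
grip_force: 59.0
```

```bash
cat > st.py <<'E'
from h import *
o=ctrl.get_obs();g,R=grasp(o);q=[597.02,-94.89,-1.3186];R0=Ro.from_euler('z',q[2]).as_matrix()
M=R.as_matrix();print("t",o["time"],"grasp in frame",(R0.T@(g-[q[0],q[1],0])).round(2),"yaw",round(np.arctan2(M[1,1],M[0,1])-q[2],4),"tool z in frame",(R0.T@M[:,2]).round(4),"F frame",(R0.T@o["wrist_force"]).round(1),"T",(R0.T@o["ft_torque"]).round(2),"w",o["gripper_width"].__round__(3))
E
python3 st.py; python3 - <<'E'
from h import *
i=ctrl.camera_info("wrist");im=ctrl.read_camera("wrist")[:,:,::-1]
np.save("i5.npy",i,allow_pickle=True);cv2.imwrite("pics/wrist5.png",im)
cv2.imwrite("pics/crop5.png",cv2.resize(im[110:230,300:460],(800,600),interpolation=cv2.INTER_CUBIC))
E
```

```text
t 7.4833 grasp in frame [-1.0700e+01 -1.7000e-01  2.2862e+02] yaw -0.003 tool z in frame [ 0.e+00 -2.e-04 -1.e+00] F frame [-0.1  0.1 -3.7] T [ 0.05 -0.02  0.02] w 0.1
```

View pics/crop5.png

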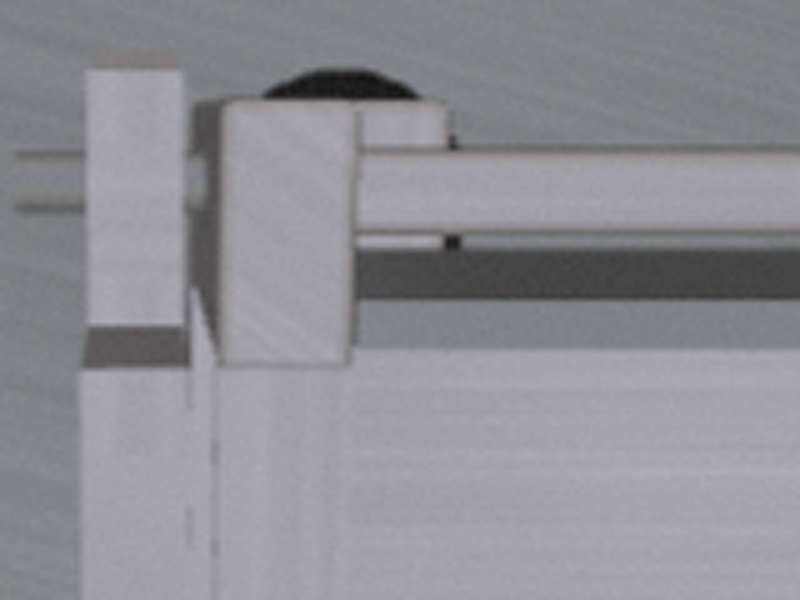

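The plate's far ear at (317-337, 124) hangs over the stud (row 146), with a small gap to the frame (corner at (344,130)). A quick refit from these pixels will check the alignment.

```bash
python3 - <<'E'
from h import *
w=np.load("i5.npy",allow_pickle=True).item()
def P(x,y):return [300+x/5,110+y/5]
q,r=fit([(w,np.array([[0,75,148],[0,53,148]])[:1],np.array([P(222,101)])),(w,np.array([[-26,64,104],[0,64,104]]),np.array([P(12,182),P(205,180)]))],[597,-95,-1.3186]);print(q,r)
q=[597.02,-94.89,-1.3186];R=Ro.from_euler('z',q[2]).as_matrix()
for p,x in[((0,75,148),P(222,101)),((0,64,104),P(205,180)),((-15,78,165.4),P(85,70)),((-5,78,165.4),P(185,70)),((-15,52,195.9),P(80,367)),((-5,52,195.9),P(188,367))]: print(p,proj(w,R@p+[q[0],q[1],0]).round(1),x)
E
```

```text
[596.84159296 -93.58218478  -1.33119342] [[-0.3, -0.4], [0.7, -0.1], [-0.2, 0.6]]
(0, 75, 148) [[344.8 130.1]] [344.4, 130.2]
(0, 64, 104) [[341.5 146.9]] [341.0, 146.0]
(-15, 78, 165.4) [[317.1 124. ]] [317.0, 124.0]
(-5, 78, 165.4) [[336.7 124. ]] [337.0, 124.0]
(-15, 52, 195.9) [[315.9 183.8]] [316.0, 183.4]
(-5, 52, 195.9) [[338.3 183.8]] [337.6, 183.4]
```

It is aligned within about 0.5 mm, with a face gap of 5 mm. I'll descend slowly by 37 of the 42 mm.

Emit:
{"op": "play_rows", "data": {
  "targets": [
    {"tx": 0, "ty": 0, "tz": 0.01, "wx": 0, "wy": 0, "wz": 0, "gripper": 1},
    {"tx": 0, "ty": 0, "tz": 0.014, "wx": 0, "wy": 0, "wz": 0, "gripper": 1},
    {"tx": 0, "ty": 0, "tz": 0.014, "wx": 0, "wy": 0, "wz": 0, "gripper": 1},
    {"tx": 0, "ty": 0, "tz": 0.014, "wx": 0, "wy": 0, "wz": 0, "gripper": 1},
    {"tx": 0, "ty": 0, "tz": 0.014, "wx": 0, "wy": 0, "wz": 0, "gripper": 1},
    {"tx": 0, "ty": 0, "tz": 0.014, "wx": 0, "wy": 0, "wz": 0, "gripper": 1},
    {"tx": 0, "ty": 0, "tz": 0.014, "wx": 0, "wy": 0, "wz": 0, "gripper": 1},
    {"tx": 0, "ty": 0, "tz": 0.01, "wx": 0, "wy": 0, "wz": 0, "gripper": 1},
    {"tx": 0, "ty": 0, "tz": 0.01, "wx": 0, "wy": 0, "wz": 0, "gripper": 1},
    {"tx": 0, "ty": 0, "tz": 0.01, "wx": 0, "wy": 0, "wz": 0, "gripper": 1},
    {"tx": 0, "ty": 0, "tz": 0, "wx": 0, "wy": 0, "wz": 0, "gripper": 1},
    {"tx": 0, "ty": 0, "tz": 0, "wx": 0, "wy": 0, "wz": 0, "gripper": 1},
    {"tx": 0, "ty": 0, "tz": 0, "wx": 0, "wy": 0, "wz": 0, "gripper": 1}
  ]
}}

```text
time: 8.62
ee_pos: [594.3, -84.8, 346.3]
tcp_rot: [0.0, 0.992, 0.124, 0.0]
wrist_force: [-0.2, -0.9, -3.4]
gripper_width: 0.104
grip_force: 58.9
```

```bash
python3 st.py
```

```text
t 8.6167 grasp in frame [-1.0390e+01 -1.5000e-01  1.9162e+02] yaw -0.0033 tool z in frame [ 2.e-04  1.e-04 -1.e+00] F frame [ 0.8 -0.4 -3.4] T [0.02 0.01 0.02] w 0.104
```

Emit:
{"op": "play_rows", "data": {
  "targets": [
    {"tx": 0, "ty": 0, "tz": 0.004, "wx": 0, "wy": 0, "wz": 0, "gripper": 1},
    {"tx": 0, "ty": 0, "tz": 0.004, "wx": 0, "wy": 0, "wz": 0, "gripper": 1},
    {"tx": 0, "ty": 0, "tz": 0.004, "wx": 0, "wy": 0, "wz": 0, "gripper": 1},
    {"tx": 0, "ty": 0, "tz": 0, "wx": 0, "wy": 0, "wz": 0, "gripper": 1},
    {"tx": 0, "ty": 0, "tz": 0, "wx": 0, "wy": 0, "wz": 0, "gripper": 1}
  ]
}}

```text
time: 9.03
ee_pos: [594.2, -84.8, 342.4]
tcp_rot: [0.0, 0.992, 0.124, -0.0]
wrist_force: [0.1, -0.5, -3.9]
gripper_width: 0.108
grip_force: 58.9
```

Emit:
{"op": "play_rows", "data": {
  "targets": [
    {"tx": 0, "ty": 0, "tz": 0.002, "wx": 0, "wy": 0, "wz": 0, "gripper": 1},
    {"tx": 0, "ty": 0, "tz": 0.002, "wx": 0, "wy": 0, "wz": 0, "gripper": 1},
    {"tx": 0, "ty": 0, "tz": 0, "wx": 0, "wy": 0, "wz": 0, "gripper": 1},
    {"tx": 0, "ty": 0, "tz": 0, "wx": 0, "wy": 0, "wz": 0, "gripper": 1}
  ]
}}

```text
time: 9.37
ee_pos: [594.3, -84.9, 341.4]
tcp_rot: [0.0, 0.992, 0.124, 0.0]
wrist_force: [0.4, 0.5, -2.0]
gripper_width: 0.105
grip_force: 59.3
```

Emit:
{"op": "play_rows", "data": {
  "targets": [
    {"tx": 0, "ty": 0, "tz": 0.002, "wx": 0, "wy": 0, "wz": 0, "gripper": 1},
    {"tx": 0, "ty": 0, "tz": 0, "wx": 0, "wy": 0, "wz": 0, "gripper": 1},
    {"tx": 0, "ty": 0, "tz": 0, "wx": 0, "wy": 0, "wz": 0, "gripper": 1}
  ]
}}

```text
time: 9.62
ee_pos: [594.2, -84.8, 341.3]
tcp_rot: [0.0, 0.992, 0.124, 0.0]
wrist_force: [-1.0, -0.3, 2.9]
gripper_width: 0.107
grip_force: 59.9
```

```bash
python3 st.py
```

```text
t 9.6167 grasp in frame [-1.0370e+01 -1.4000e-01  1.8657e+02] yaw -0.0034 tool z in frame [ 4.e-04  6.e-04 -1.e+00] F frame [ 0.1 -1.1  2.9] T [-0.31  0.13 -0.04] w 0.107
```

Seated at the expected height, with about 6 N carried by the studs. Now I'll push towards the face.

Emit:
{"op": "play_rows", "data": {
  "targets": [
    {"tx": 0, "ty": 0.004, "tz": 0, "wx": 0, "wy": 0, "wz": 0, "gripper": 1},
    {"tx": 0, "ty": 0.004, "tz": 0, "wx": 0, "wy": 0, "wz": 0, "gripper": 1},
    {"tx": 0, "ty": 0.004, "tz": 0, "wx": 0, "wy": 0, "wz": 0, "gripper": 1},
    {"tx": 0, "ty": 0.002, "tz": 0, "wx": 0, "wy": 0, "wz": 0, "gripper": 1},
    {"tx": 0, "ty": 0, "tz": 0, "wx": 0, "wy": 0, "wz": 0, "gripper": 1},
    {"tx": 0, "ty": 0, "tz": 0, "wx": 0, "wy": 0, "wz": 0, "gripper": 1}
  ]
}}

```text
time: 10.12
ee_pos: [595.4, -88.9, 341.3]
tcp_rot: [-0.0, 0.992, 0.124, 0.0]
wrist_force: [-0.4, 2.5, 4.8]
gripper_width: 0.107
grip_force: 60.4
```

```bash
python3 st.py
```

```text
t 10.1167 grasp in frame [-6.2200e+00  7.0000e-02  1.8657e+02] yaw -0.0032 tool z in frame [ 1.e-04  1.e-03 -1.e+00] F frame [-2.5  0.3  4.8] T [-0.05  0.55  0.02] w 0.107
```

Emit:
{"op": "play_rows", "data": {
  "targets": [
    {"tx": 0, "ty": 0.002, "tz": 0, "wx": 0, "wy": 0, "wz": 0, "gripper": 1},
    {"tx": 0, "ty": 0, "tz": 0, "wx": 0, "wy": 0, "wz": 0, "gripper": 1},
    {"tx": 0, "ty": 0, "tz": 0, "wx": 0, "wy": 0, "wz": 0, "gripper": 1},
    {"tx": 0, "ty": 0, "tz": 0, "wx": 0, "wy": 0, "wz": 0, "gripper": 1}
  ]
}}

```text
time: 10.45
ee_pos: [595.5, -89.1, 341.3]
tcp_rot: [-0.001, 0.992, 0.124, 0.0]
wrist_force: [-1.4, 4.6, 5.0]
gripper_width: 0.108
grip_force: 60.4
```

```bash
python3 st.py
```

```text
t 10.45 grasp in frame [-6.1400e+00  1.0000e-01  1.8656e+02] yaw -0.0029 tool z in frame [-9.e-04  1.e-03 -1.e+00] F frame [-4.8 -0.2  5. ] T [-0.06  1.14 -0.06] w 0.108
```

Contact is balanced: the moment puts the centre of the push at about 104 mm height. I'll raise it to about 10 N.

Emit:
{"op": "play_rows", "data": {
  "targets": [
    {"tx": 0, "ty": 0.002, "tz": 0, "wx": 0, "wy": 0, "wz": 0, "gripper": 1},
    {"tx": 0, "ty": 0.002, "tz": 0, "wx": 0, "wy": 0, "wz": 0, "gripper": 1},
    {"tx": 0, "ty": 0, "tz": 0, "wx": 0, "wy": 0, "wz": 0, "gripper": 1},
    {"tx": 0, "ty": 0, "tz": 0, "wx": 0, "wy": 0, "wz": 0, "gripper": 1},
    {"tx": 0, "ty": 0, "tz": 0, "wx": 0, "wy": 0, "wz": 0, "gripper": 1},
    {"tx": 0, "ty": 0, "tz": 0, "wx": 0, "wy": 0, "wz": 0, "gripper": 1}
  ]
}}

```text
time: 10.95
ee_pos: [595.6, -89.6, 341.3]
tcp_rot: [-0.001, 0.992, 0.125, 0.0]
wrist_force: [-3.1, 9.3, 6.8]
gripper_width: 0.106
grip_force: 60.6
```

```bash
python3 st.py; python3 - <<'E'
from h import *
im=ctrl.read_camera("wrist")[:,:,::-1];s=ctrl.read_camera("scene")[:,:,::-1]
def c(im,x,y,w,h,W,H): return cv2.resize(im[y:y+h,x:x+w],(W,H),interpolation=cv2.INTER_CUBIC)
cv2.imwrite("pics/crop6.png",np.hstack([c(im,290,120,80,120,400,600),c(s,185,185,66,99,400,600)]))
E
python3 st.py
```

```text
t 10.95 grasp in frame [-5.930e+00  1.000e-01  1.866e+02] yaw -0.0022 tool z in frame [-0.0029  0.001  -1.    ] F frame [-9.8 -0.7  6.8] T [-0.1   2.3  -0.05] w 0.106
t 11.05 grasp in frame [-5.9000e+00  8.0000e-02  1.8658e+02] yaw -0.0022 tool z in frame [-0.0029  0.001  -1.    ] F frame [-9.3 -0.7  7.7] T [-0.08  2.3  -0.07] w 0.107
```

View pics/crop6.png

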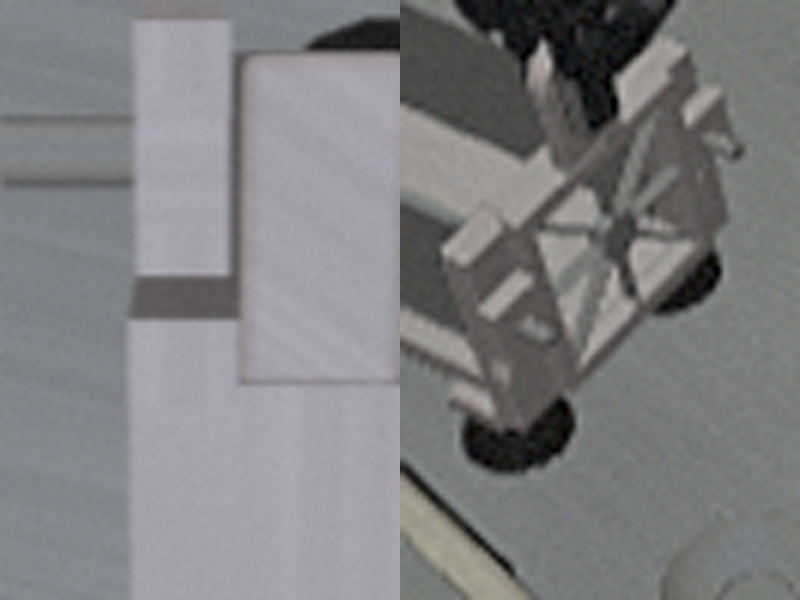

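The plate sits flush against the frame, both ears are down on the studs, and the push is 9.5 N. I'll hold it.

Emit:
{"op": "play_rows", "data": {
  "targets": [
    {"tx": 0, "ty": 0, "tz": 0, "wx": 0, "wy": 0, "wz": 0, "gripper": 1},
    {"tx": 0, "ty": 0, "tz": 0, "wx": 0, "wy": 0, "wz": 0, "gripper": 1},
    {"tx": 0, "ty": 0, "tz": 0, "wx": 0, "wy": 0, "wz": 0, "gripper": 1},
    {"tx": 0, "ty": 0, "tz": 0, "wx": 0, "wy": 0, "wz": 0, "gripper": 1},
    {"tx": 0, "ty": 0, "tz": 0, "wx": 0, "wy": 0, "wz": 0, "gripper": 1},
    {"tx": 0, "ty": 0, "tz": 0, "wx": 0, "wy": 0, "wz": 0, "gripper": 1},
    {"tx": 0, "ty": 0, "tz": 0, "wx": 0, "wy": 0, "wz": 0, "gripper": 1},
    {"tx": 0, "ty": 0, "tz": 0, "wx": 0, "wy": 0, "wz": 0, "gripper": 1},
    {"tx": 0, "ty": 0, "tz": 0, "wx": 0, "wy": 0, "wz": 0, "gripper": 1},
    {"tx": 0, "ty": 0, "tz": 0, "wx": 0, "wy": 0, "wz": 0, "gripper": 1},
    {"tx": 0, "ty": 0, "tz": 0, "wx": 0, "wy": 0, "wz": 0, "gripper": 1},
    {"tx": 0, "ty": 0, "tz": 0, "wx": 0, "wy": 0, "wz": 0, "gripper": 1},
    {"tx": 0, "ty": 0, "tz": 0, "wx": 0, "wy": 0, "wz": 0, "gripper": 1},
    {"tx": 0, "ty": 0, "tz": 0, "wx": 0, "wy": 0, "wz": 0, "gripper": 1},
    {"tx": 0, "ty": 0, "tz": 0, "wx": 0, "wy": 0, "wz": 0, "gripper": 1},
    {"tx": 0, "ty": 0, "tz": 0, "wx": 0, "wy": 0, "wz": 0, "gripper": 1},
    {"tx": 0, "ty": 0, "tz": 0, "wx": 0, "wy": 0, "wz": 0, "gripper": 1},
    {"tx": 0, "ty": 0, "tz": 0, "wx": 0, "wy": 0, "wz": 0, "gripper": 1},
    {"tx": 0, "ty": 0, "tz": 0, "wx": 0, "wy": 0, "wz": 0, "gripper": 1},
    {"tx": 0, "ty": 0, "tz": 0, "wx": 0, "wy": 0, "wz": 0, "gripper": 1}
  ]
}}

```text
time: 12.72
ee_pos: [595.6, -89.6, 341.3]
tcp_rot: [-0.001, 0.992, 0.125, 0.0]
wrist_force: [-2.9, 9.5, 7.3]
gripper_width: 0.108
grip_force: 60.6
```

```bash
python3 st.py
```

```text
t 12.7167 grasp in frame [-5.9100e+00  6.0000e-02  1.8658e+02] yaw -0.0022 tool z in frame [-2.9e-03  9.0e-04 -1.0e+00] F frame [-9.9 -0.4  7.3] T [-0.1   2.31 -0.02] w 0.108
```

Emit:
{"op": "play_rows", "data": {
  "targets": [
    {"tx": 0, "ty": 0, "tz": 0, "wx": 0, "wy": 0, "wz": 0, "gripper": 1},
    {"tx": 0, "ty": 0, "tz": 0, "wx": 0, "wy": 0, "wz": 0, "gripper": 1},
    {"tx": 0, "ty": 0, "tz": 0, "wx": 0, "wy": 0, "wz": 0, "gripper": 1},
    {"tx": 0, "ty": 0, "tz": 0, "wx": 0, "wy": 0, "wz": 0, "gripper": 1},
    {"tx": 0, "ty": 0, "tz": 0, "wx": 0, "wy": 0, "wz": 0, "gripper": 1},
    {"tx": 0, "ty": 0, "tz": 0, "wx": 0, "wy": 0, "wz": 0, "gripper": 1},
    {"tx": 0, "ty": 0, "tz": 0, "wx": 0, "wy": 0, "wz": 0, "gripper": 1},
    {"tx": 0, "ty": 0, "tz": 0, "wx": 0, "wy": 0, "wz": 0, "gripper": 1},
    {"tx": 0, "ty": 0, "tz": 0, "wx": 0, "wy": 0, "wz": 0, "gripper": 1},
    {"tx": 0, "ty": 0, "tz": 0, "wx": 0, "wy": 0, "wz": 0, "gripper": 1},
    {"tx": 0, "ty": 0, "tz": 0, "wx": 0, "wy": 0, "wz": 0, "gripper": 1},
    {"tx": 0, "ty": 0, "tz": 0, "wx": 0, "wy": 0, "wz": 0, "gripper": 1},
    {"tx": 0, "ty": 0, "tz": 0, "wx": 0, "wy": 0, "wz": 0, "gripper": 1},
    {"tx": 0, "ty": 0, "tz": 0, "wx": 0, "wy": 0, "wz": 0, "gripper": 1},
    {"tx": 0, "ty": 0, "tz": 0, "wx": 0, "wy": 0, "wz": 0, "gripper": 1},
    {"tx": 0, "ty": 0, "tz": 0, "wx": 0, "wy": 0, "wz": 0, "gripper": 1},
    {"tx": 0, "ty": 0, "tz": 0, "wx": 0, "wy": 0, "wz": 0, "gripper": 1},
    {"tx": 0, "ty": 0, "tz": 0, "wx": 0, "wy": 0, "wz": 0, "gripper": 1},
    {"tx": 0, "ty": 0, "tz": 0, "wx": 0, "wy": 0, "wz": 0, "gripper": 1},
    {"tx": 0, "ty": 0, "tz": 0, "wx": 0, "wy": 0, "wz": 0, "gripper": 1}
  ]
}}

```text
time: 14.38
ee_pos: [595.6, -89.6, 341.3]
tcp_rot: [-0.001, 0.992, 0.125, 0.0]
wrist_force: [-2.9, 8.9, 7.0]
gripper_width: 0.107
grip_force: 60.6
```

Emit:
{"op": "play_rows", "data": {
  "targets": [
    {"tx": 0, "ty": 0, "tz": 0, "wx": 0, "wy": 0, "wz": 0, "gripper": 1},
    {"tx": 0, "ty": 0, "tz": 0, "wx": 0, "wy": 0, "wz": 0, "gripper": 1},
    {"tx": 0, "ty": 0, "tz": 0, "wx": 0, "wy": 0, "wz": 0, "gripper": 1},
    {"tx": 0, "ty": 0, "tz": 0, "wx": 0, "wy": 0, "wz": 0, "gripper": 1},
    {"tx": 0, "ty": 0, "tz": 0, "wx": 0, "wy": 0, "wz": 0, "gripper": 1},
    {"tx": 0, "ty": 0, "tz": 0, "wx": 0, "wy": 0, "wz": 0, "gripper": 1},
    {"tx": 0, "ty": 0, "tz": 0, "wx": 0, "wy": 0, "wz": 0, "gripper": 1},
    {"tx": 0, "ty": 0, "tz": 0, "wx": 0, "wy": 0, "wz": 0, "gripper": 1},
    {"tx": 0, "ty": 0, "tz": 0, "wx": 0, "wy": 0, "wz": 0, "gripper": 1},
    {"tx": 0, "ty": 0, "tz": 0, "wx": 0, "wy": 0, "wz": 0, "gripper": 1},
    {"tx": 0, "ty": 0, "tz": 0, "wx": 0, "wy": 0, "wz": 0, "gripper": 1},
    {"tx": 0, "ty": 0, "tz": 0, "wx": 0, "wy": 0, "wz": 0, "gripper": 1}
  ]
}}

```text
time: 15.38
ee_pos: [595.6, -89.6, 341.3]
tcp_rot: [-0.001, 0.992, 0.125, 0.0]
wrist_force: [-3.6, 8.7, 7.7]
gripper_width: 0.109
grip_force: 60.6
```

```bash
python3 st.py
```

```text
t 15.3833 grasp in frame [-5.9000e+00  1.0000e-01  1.8659e+02] yaw -0.0022 tool z in frame [-0.0029  0.001  -1.    ] F frame [-9.3 -1.3  7.7] T [-0.05  2.28 -0.08] w 0.109
```

The push has held steady at about 9.5 N for over 4 s, still gripping, so I'm handing in.

```bash
python3 -c "
from station import ctrl
print(ctrl.close_job())"
```

```text
the job is handed in; nothing more can be done
None
```

The wedge plate is seated on both studs and pressed flat against the end frame with a steady push of about 9.5 N; I handed the job in at 15.4 s with the arm still gripping and pressing.

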